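# Feel out the concealed release of the stone case

## Robot

A 6-joint arm with a two-finger parallel gripper is mounted at the origin on a cart in front of the work surface, level with it; the furniture and walls round the work are solid. World frame = base frame: x ahead of the robot, y to its left, z up, the work surface at z = 0. Lengths are in mm, angles in rad, forces in N, time in s.
With the tool pointing down it reaches from about 300 to 750 mm from the base axis. Payload 8.5 kg.
Tool frame: the origin (TCP) lies on the centre line of the jaws, within the pads' length; the fingertips stand 8 mm ahead of it and the grasp point (between the pads) lies 11 mm behind it; y points along the fingers, z is the direction in which the jaws open and shut, and the axes are right-handed (so a half turn about y gives the same grasp; the last joint's range is limited). The gripper opens to 88 mm and grips with 3 to 60 N. Pads are 18 mm wide; open, the fingers measure 123 mm over their backs; the gripper's body (75 mm by 187 mm) begins 45 mm behind the grasp point.
Start: joints at [-1.456, 0.381, 1.297, -0, 1.464, -0.215], TCP at [178.113, -520.342, 246.748] pointing down, gripper open.
Joint ranges: [-3.11, 3.11], [-0.89, 2.33], [0.22, 2.48], [-1.42, 4.56], [0.17, 2.85], [-2.88, 2.88]. Speed limits (rad/s): [2.39, 2.39, 3.14, 3.14, 3.14, 3.14].

## Interface

Orientations are given as a unit quaternion [w, x, y, z].
In Python, from bench import env, eyes gives the robot as it stands. Calls block until the motion is done:
- env.goto(position, orientation): joint-space move of the TCP to a pose.
- env.move_straight(position, feed=150, rot=None): straight line of the TCP; rot=None keeps the orientation; feed is the mean speed in mm/s.
- env.move_joints(angles): joint-space move.
- env.let_go() and env.clamp(force=None): open the fingers fully, or close them until they stop; force is the grip in N (None keeps the last).
- env.dwell(seconds).
- env.solve_ik(position, orientation): joint angles nearest the present ones, or None.
- env.observe(): the state.
- eyes.capture(name): name is "scene" or "top" or "wrist"; returns a dict with "img" (480x640x3 uint8, red, green, blue), "z_map" (480x640 float32, mm along the optical axis (not along the pixel's ray), 0 where there is no reading), "mtx" (3x3 intrinsics, pixels), "dist_coeffs" ([k1, k2, p1, p2, k3] as OpenCV has them; the pictures are not rectified), "camera_from_world" (4x4, takes a point from world to camera coordinates). Camera axes: x right, y up, looking along -z (the intrinsics and any distortion apply to the point x, -y, -z); pixel columns grow to the right and rows downward; lengths in mm; the calibration is good to about 2 mm. A picture is of the moment at which its call begins.
A pose or a line that the arm cannot do raises env.MotionError and nothing moves.
- env.sign_off(): hands the job in, once; it reports no verdict.
Trained networks look in a picture, given as the dict that the camera call returned (one of the last four; its "shot" number tells which), for a name from the list of things; names that differ only in an ending like _2 or _b are one class to them, and where a whole thing is asked for, a point or a joint stands for the part that bears it (a point fixed in the world has none). Each returns a list of dicts, best first, with "conf" (0 to 1); they miss things now and then, are a little off and sometimes report something else, mostly with a low value. They report only what shows in the picture. A call takes as long as a camera call.
- eyes.spot_in(picture, label): "at" ([column, row] in pixels, amid what is visible of it).
- eyes.cut_out(picture, label): "mask" (480x640 bool, what is visible of it) and "at" ([column, row] in pixels, amid what is visible of it).
The state is a dict: "time_s": time; "q": joint angles; "qvel": joint speeds; "joint_torque": joint torques, N m; "tool_pos": TCP position; "orientation": TCP orientation; "force": force on the tool from outside, world axes, zero at the start; "moment": the same for the moment, N m; "grip_width": finger opening in mm.
Only numpy, scipy, OpenCV 4.12 (cv2) and the standard library are available. Lean on these libraries where they do the work, as an engineer would, in place of code of your own. Each camera call takes 0.05 s, during which the arm holds its last target. There are 200 camera calls.

## Task

The drawer of the dark wooden stone case is held shut by a concealed release: one of the six look-alike brass pads along its front top edge is a sprung blind over a notch, the others are solid. Find by feel, running a fingertip along the edge, the pad that gives, and press down inside that notch until the drawer springs out. Finish with the release sprung back up and the drawer left standing fully open; press without undue force, and grasp, lift and shift nothing, neither the things on the case nor those round it.

Things in the scene. Friction and masses are not known exactly. Their poses are not given: they have to be found in the camera images.
- case: Stone case of dark wood, fixed on the bench, 138 deep x 288 wide x 60 mm high; origin at the centre of its underside, x from the drawer front to the back, y along the front edge to the left, z up. The drawer front fills the lower part of its front.
- edge_mid (a point): Middle of the upper face of the front edge, axes as the case: six flush brass pads, each 40 (x) x 44 mm (y), centres at y = -110, -66, -22, 22, 66, 110 mm from here, 52 mm above the bench. A 6 mm wooden lip in front and a 12 mm cheek at each end lie at the same height; from x = 20 mm the top panel stands 8 mm higher. Any one pad, unknown, is the blind.
- release (a joint): How far the sprung blind is pressed down into the notch, m: 0 flush with the edge, 0.010 at its stop. A light spring, about 1.5 N at the top and 3 N at the stop (friction included), returns it when let go. The drawer is let go from about 0.006 m on. The neighbouring pads do not give and form the walls of the notch.
- drawer (a joint): How far the drawer stands out of the case towards the robot, m: 0 shut and latched, 0.050 fully out. Its own spring (4 N) drives it out in under a second once the release is down, and keeps it out; it has no handle.
- tin_box_mid (a point): Centre of a loose small dark card box, 40 x 54 x 24 mm, on the bench. To be left alone.
- sharpening_bar_mid (a point): Centre of a loose whitish dressing stone, 26 x 102 x 21 mm, on the bench. To be left alone.
- blue_clip_mid (a point): Centre of a loose blue plastic strip clip, 14 x 98 x 7 mm, lying along y on the case's top panel. To be left alone.
- tweezers_mid (a point): Middle of loose tweezers, 20 x 156 x 9 mm, lying along y on the case's top panel towards the back. To be left alone.

How it is judged:
By the outcome, as a careful person would: the job done as asked, in the order asked, and still so for the second after the job is handed in, with the robot touching nothing.
It also fails if it takes over 61 s, if anything falls off the work surface, if the arm or the gripper's body presses on something with over 40 N, if the wrist force passes 120 N, or if a joint passes its speed limit or range.

## Working session

There is one attempt and no reset: what is moved stays moved. The work goes in short steps, each a Python script; the robot and the scene stay as the last script left them, time stands still between calls to the robot, and variables do not carry over. Pictures are saved under pics/ and viewed, about 8 in all and at most 12, crops included, and the job is handed in when it is done.

```bash
mkdir -p pics; ls; cat > h.py <<'E'
import numpy as np, cv2
from bench import env, eyes
def pts(p):
    """world point per pixel"""
    v,u=np.mgrid[0:480,0:640].astype(np.float32)
    n=cv2.undistortPoints(np.stack([u.ravel(),v.ravel()],1)[:,None],np.array(p["mtx"]),np.array(p["dist_coeffs"]))[:,0]
    z=p["z_map"].ravel()
    c=np.stack([n[:,0]*z,-n[:,1]*z,-z,np.ones_like(z)],1)
    w=(np.linalg.inv(p["camera_from_world"])@c.T).T[:,:3]
    w[z==0]=np.nan
    return w.reshape(480,640,3)
def save(p,n): cv2.imwrite("pics/"+n,p["img"][:,:,::-1])
E
python3 - <<'E'
from h import *
o=env.observe(); print(o["time_s"],o["orientation"],o["grip_width"],o["force"])
P={}
for c in("top","scene"):
    p=eyes.capture(c); save(p,c+".png"); w=pts(p)
    for l in("case","tin_box_mid","sharpening_bar_mid","blue_clip_mid","tweezers_mid","drawer"):
        r=eyes.cut_out(p,l)[:1]
        for d in r:
            q=w[d["mask"]]; q=q[~np.isnan(q[:,0])]
            print(c,l,round(d["conf"],2),d["at"],np.median(q,0).round(),np.percentile(q,2,0).round(),np.percentile(q,98,0).round())
            if l=="case":
                for lo,hi in((48,56),(57,63)):
                    t=q[(q[:,2]>lo)&(q[:,2]<hi)]
                    if len(t)>20: print(len(t),np.median(t[:,2]),cv2.minAreaRect(t[:,:2].astype(np.float32)))
E
```

```text
pics
0.0 [ 0.11609783 -0.11604485  0.69805289 -0.69697708] 88.08866697107003 [-0.04253991  0.02376377  0.40451118]
top case 0.59 [333.2, 186.2] [679.  17.  61.] [ 590. -124.   21.] [743. 155.  67.]
739 53.25470464858995 ((668.4554443359375, 14.628219604492188), (287.9302673339844, 138.8426971435547), 82.89861297607422)
4325 60.90119499879211 ((668.4891967773438, 14.656829833984375), (288.76446533203125, 138.91815185546875), 82.75812530517578)
top tin_box_mid 0.91 [223.8, 345.1] [385. 240.  25.] [367. 215.  18.] [405. 265.  30.]
top sharpening_bar_mid 0.78 [271.9, 324.2] [411. 148.  22.] [397. 101.  15.] [424. 198.  27.]
top blue_clip_mid 0.61 [379.5, 177.0] [699. -79.  66.] [ 689. -126.   60.] [709. -33.  71.]
top tweezers_mid 0.75 [302.4, 164.1] [727.  79.  69.] [711.  25.  61.] [731. 132.  74.]
top drawer 0.53 [330.3, 231.1] [600.  26.  24.] [ 584. -100.    1.] [613. 127.  37.]
scene case 0.62 [393.3, 256.6] [663. -30.  60.] [ 586. -133.    5.] [740. 152.  63.]
933 52.606862591145386 ((666.749267578125, 15.08154296875), (288.8889465332031, 136.76513671875), 83.56590270996094)
4289 60.87767661485691 ((692.1298217773438, 13.087509155273438), (289.9071960449219, 93.60990142822266), 82.7687759399414)
scene tin_box_mid 0.92 [210.3, 236.9] [384. 231.  24.] [365. 214.   3.] [405. 266.  27.]
scene sharpening_bar_mid 0.76 [239.4, 258.0] [410. 141.  22.] [397.  99.   1.] [427. 200.  24.]
scene blue_clip_mid 0.59 [429.0, 261.6] [698. -81.  65.] [ 689. -123.   60.] [710. -33.  68.]
scene tweezers_mid 0.73 [394.2, 253.2] [663. -27.  60.] [ 587. -133.    6.] [739. 151.  63.]
scene drawer 0.95 [359.0, 267.6] [598.  -1.  24.] [ 586. -103.    9.] [615. 138.  37.]
```

View pics/top.png

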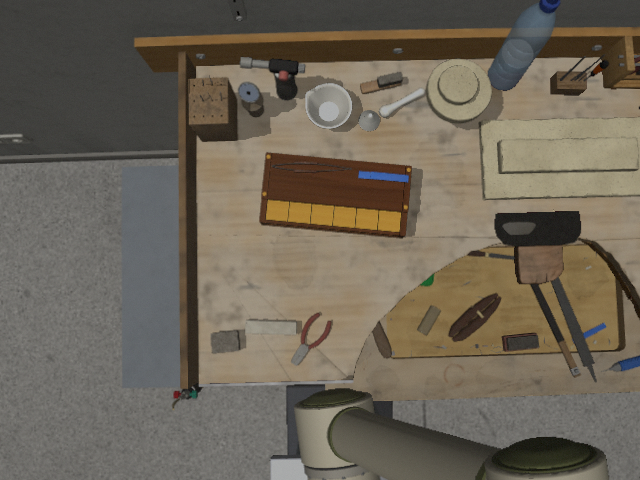

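View pics/scene.png

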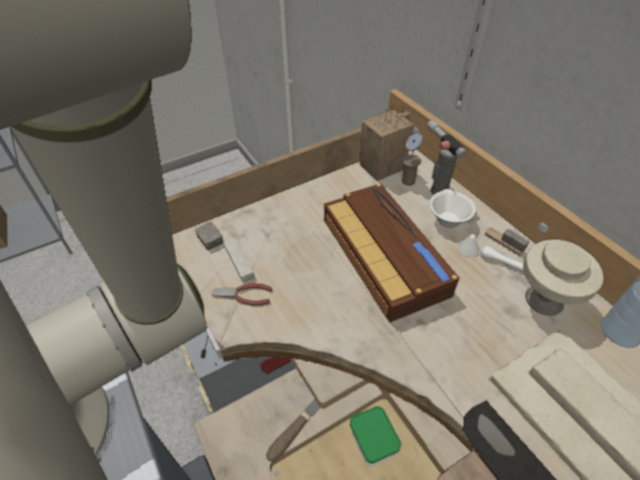

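The top view has the six pads in a row from (270,210) to (397,222), with the case turned by about -7°. The clip lies at (383,177), the tweezers at (300,167), and the tin and bar at (228,342) and (272,327), well clear of the work. I'll leave the gripper open and use one finger as the fingertip, with the jaws along case x.

```bash
cat >> h.py <<'E'
from scipy.spatial.transform import Rotation as R
th=np.radians(82.8-90)
cx=np.array([np.cos(th),np.sin(th),0]); cy=np.array([-np.sin(th),np.cos(th),0])
C=np.array([668.5,14.6,0]); EDGE=C-43*cx
OFF=51
def ori(s):
    z=s*cx; y=np.array([0,0,-1.]); x=np.cross(y,z)
    return R.from_matrix(np.stack([x,y,z],1)).as_quat()[[3,0,1,2]]
def tcp(y,tipz,dx=0):   # fingertip (far finger) at case-y of edge, height tipz
    p=EDGE+y*cy+(dx-OFF)*cx; p[2]=tipz+8; return p
E
python3 - <<'E'
from h import *
p=eyes.capture("top"); w=pts(p).reshape(-1,3); 
for a in range(200,900,100):
  print(a,[int(np.nanmax(w[(w[:,0]>a)&(w[:,0]<a+100)&(w[:,1]>b)&(w[:,1]<b+100),2],initial=-1)) for b in range(-500,300,100)])
o=env.observe(); print(R.from_quat(np.array(o["orientation"])[[1,2,3,0]]).as_matrix().round(2))
for s in(1,-1):
  for y in(-110,110): print(s,y,env.solve_ik(tcp(y,60),ori(s)))
E
```

```text
200 [-1, -1, 677, 681, 560, 315, 151, 58]
300 [-1, -1, 676, 689, 153, 169, 26, 87]
400 [0, 2, -1, 9, 9, 25, 28, 92]
500 [12, 11, 10, 59, 58, 56, 10, 93]
600 [26, 28, 27, 72, 73, 69, 69, 94]
700 [55, 54, 101, 68, 72, 75, 77, 134]
800 [169, 192, 126, 126, 51, 148, 150, 180]
[[-0.95 -0.    0.32]
 [-0.32 -0.   -0.95]
 [ 0.   -1.    0.  ]]
1 -110 [-3.54883402e-01  5.97771741e-01  1.49419999e+00 -4.44089210e-16
  1.04962092e+00 -2.29219696e-01]
1 110 [ 3.04803506e-02  6.48398956e-01  1.38274019e+00 -4.44089210e-16
  1.11045351e+00  1.56144057e-01]
-1 -110 None
-1 110 None
```

```bash
python3 - <<'E'
from h import *
env.goto(tcp(-110,150),ori(1)); env.move_straight(tcp(-110,62),feed=120)
o=env.observe(); print(o["time_s"],o["tool_pos"],o["force"],tcp(-110,62))
a=eyes.capture("top"); b=eyes.capture("scene")
A=cv2.resize(a["img"][120:270,230:430],(800,600)); B=cv2.resize(b["img"][150:350,280:480],(600,600))
cv2.imwrite("pics/m.png",cv2.resize(np.hstack([A,B]),(800,343))[:,:,::-1])
E
```

```text
3.7417 [561.80685605 -82.96933005  70.62848264] [-0.32223902  0.00535715 -0.49129024] [561.45456238 -82.75129319  70.        ]
```

View pics/m.png

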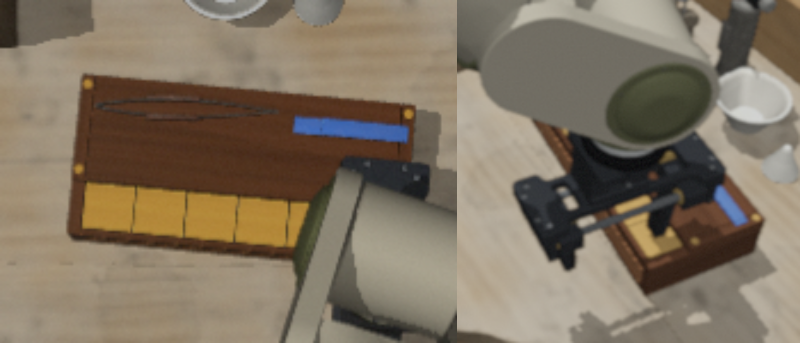

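In the right half the far finger stands over the rightmost brass pad, tip near (657,230), and the other finger is clear in front of the case. Next I'll probe pad by pad with small steps.

```bash
cat >> h.py <<'E'
def f(): return np.array(env.observe()["force"])
def probe(y,stop=46.5,lim=5,dx=0,z0=55):
    env.move_straight(tcp(y,z0,dx),feed=60); env.dwell(.1); f0=f(); log=[]
    z=z0
    while z>stop:
        z-=.5; env.move_straight(tcp(y,z,dx),feed=15); o=env.observe(); d=np.array(o["force"])-f0
        log.append((z,round(o["tool_pos"][2]-8,1),d.round(1).tolist()))
        if np.abs(d).max()>lim: return False,log
    return True,log
E
python3 - <<'E'
from h import *
for y in(-110,-66,-22,22,66,110):
    r,l=probe(y,stop=48.5); print(y,r,env.observe()["time_s"]); print(*l[-8:],sep="\n")
    if r: break
    env.move_straight(tcp(y,57),feed=60)
    if y==-110 and l[-1][0]>54.4: break
E
```

```text
-110 False 5.7083
(54.5, np.float64(54.5), [-0.9, -0.7, 0.7])
(54.0, np.float64(54.0), [-0.2, -0.1, 1.1])
(53.5, np.float64(53.5), [-0.7, 0.3, 1.1])
(53.0, np.float64(53.0), [-0.1, 0.4, 1.0])
(52.5, np.float64(52.5), [-0.5, -0.5, 1.5])
(52.0, np.float64(52.4), [-2.9, 0.4, 6.4])
-66 False 8.4417
(54.5, np.float64(54.5), [0.1, -1.2, 1.4])
(54.0, np.float64(54.0), [-0.2, 0.6, 0.5])
(53.5, np.float64(53.5), [0.7, 0.2, 1.1])
(53.0, np.float64(53.0), [1.0, -0.3, 1.6])
(52.5, np.float64(52.5), [0.1, -1.1, 1.1])
(52.0, np.float64(52.4), [-2.8, 0.3, 6.4])
-22 False 11.425
(54.5, np.float64(54.5), [1.0, 0.1, -1.4])
(54.0, np.float64(53.9), [0.0, 0.0, -0.2])
(53.5, np.float64(53.5), [0.2, 0.3, -0.8])
(53.0, np.float64(53.0), [-0.2, 0.3, -0.1])
(52.5, np.float64(52.5), [0.1, -0.3, 0.1])
(52.0, np.float64(52.4), [-1.6, -0.0, 4.9])
(51.5, np.float64(52.4), [-4.0, 0.4, 9.7])
22 False 14.1583
(54.5, np.float64(54.5), [1.3, -0.6, 0.7])
(54.0, np.float64(53.9), [1.0, -1.6, 1.4])
(53.5, np.float64(53.5), [1.1, 0.0, 1.4])
(53.0, np.float64(53.0), [1.1, -0.3, 0.4])
(52.5, np.float64(52.5), [0.6, -1.1, 1.3])
(52.0, np.float64(52.4), [-1.2, -1.3, 6.0])
66 False 16.8917
(54.5, np.float64(54.5), [-1.5, 0.1, 0.2])
(54.0, np.float64(54.0), [-0.6, 0.8, -0.2])
(53.5, np.float64(53.5), [-1.1, 0.3, 0.3])
(53.0, np.float64(53.0), [-2.1, 0.9, -0.1])
(52.5, np.float64(52.5), [-0.9, 1.5, -0.6])
(52.0, np.float64(52.4), [-2.5, 0.6, 5.3])
110 True 21.375
(52.0, np.float64(52.2), [-1.4, -0.3, 2.1])
(51.5, np.float64(51.6), [-1.7, -1.3, 3.0])
(51.0, np.float64(51.0), [-0.4, -0.6, 3.0])
(50.5, np.float64(50.4), [-0.9, 0.2, 2.2])
(50.0, np.float64(49.9), [-0.1, -0.5, 2.1])
(49.5, np.float64(49.5), [-1.4, -0.9, 2.5])
(49.0, np.float64(49.0), [-2.0, 0.2, 1.9])
(48.5, np.float64(48.5), [-1.5, -0.1, 2.3])
```

The pad at y=+110 gives: about 2 N over 4 mm, against 5–10 N with no travel on the others. I'll press on here.

```bash
python3 - <<'E'
from h import *
for z in np.arange(48,44.4,-.5):
    env.move_straight(tcp(110,z),feed=15); o=env.observe(); print(z,round(o["tool_pos"][2]-8,1),np.round(o["force"],1))
    if o["force"][2]>9: break
env.dwell(1.0)
env.move_straight(tcp(110,60),feed=40); env.move_straight(tcp(110,130),feed=150)
q=env.observe()["q"]; q=np.array(q); q[0]-=.9; env.move_joints(q)
print(env.observe()["time_s"],f())
a=eyes.capture("top"); w=pts(a); b=eyes.capture("scene"); wb=pts(b)
for n,W in(("top",w),("scene",wb)):
    W=W.reshape(-1,3); L=(W-EDGE); lx,ly=L@cx,L@cy
    print(n,"pad z",[np.nanmedian(W[(abs(lx)<14)&(abs(ly-y)<15)&(W[:,2]<70),2]).round(1) for y in(-110,-66,-22,22,66,110)])
    m=(abs(ly)<100)&(lx<-20)&(lx>-100)&(W[:,2]>20)&(W[:,2]<48); print("drawer min lx",np.nanpercentile(lx[m],[2,50]))
for l in("tin_box_mid","sharpening_bar_mid","blue_clip_mid","tweezers_mid"):
    for d in eyes.cut_out(a,l)[:1]: print(l,d["at"],np.nanmedian(w[d["mask"]],0).round())
A=cv2.resize(a["img"][120:270,230:430],(800,600)); B=cv2.resize(b["img"][150:350,280:480],(600,600))
cv2.imwrite("pics/m2.png",cv2.resize(np.hstack([A,B]),(800,343))[:,:,::-1])
E
```

```text
48.0 48.0 [-0.7 -0.8  3.1]
47.5 47.4 [-0.5  0.5  2.6]
47.0 47.0 [-0.3  0.3  2.5]
46.5 46.4 [ 0.4 -0.5  2. ]
46.0 45.9 [1.1 0.8 2. ]
45.5 45.5 [ 1.1 -0.4  1.9]
45.0 45.0 [ 0.8 -1.3  1.9]
44.5 44.5 [ 0.  -0.1  1.8]
27.425 [-0.28038933  0.02774227 -0.0532334 ]
top pad z [np.float64(53.9), np.float64(53.9), np.float64(53.8), np.float64(53.8), np.float64(54.0), np.float64(53.5)]
drawer min lx [-76.20517333 -71.89227779]
scene pad z [np.float64(nan), np.float64(nan), np.float64(nan), np.float64(nan), np.float64(nan), np.float64(nan)]
drawer min lx nan
tin_box_mid [227.0, 342.4] [387. 239.  25.]
sharpening_bar_mid [273.8, 324.8] [411. 149.  22.]
blue_clip_mid [381.7, 177.7] [698. -82.  66.]
  return np.nanmean(a, axis, out=out, keepdims=keepdims)
  return np.nanmean(a, axis, out=out, keepdims=keepdims)
```

View pics/m2.png

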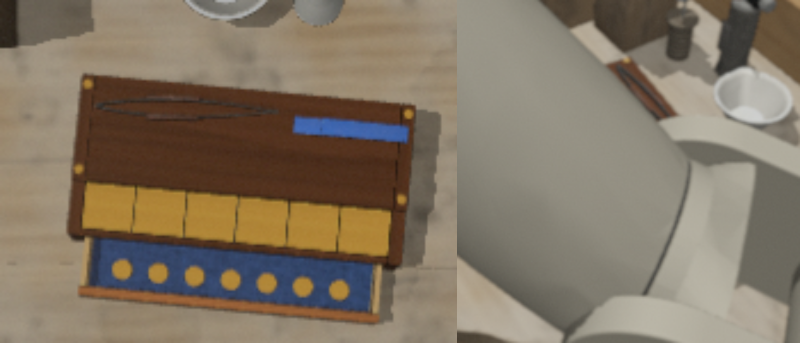

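The drawer stands out (front edge from (80,292) to (378,318)), and all six pads are flush. The clip and tweezers look the same as before. Handing in.

```bash
python3 -c "
from h import *
print(env.sign_off(), env.observe()['time_s'])"
```

```text
the job is handed in; nothing more can be done
the job is handed in; nothing more can be done
```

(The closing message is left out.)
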